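# Seat the loaded carrier and start the bonding station

## Robot

A 6-joint arm with a two-finger parallel gripper is mounted at the origin on the work surface. World frame = base frame: x ahead of the robot, y to its left, z up, the work surface at z = 0. Lengths are in m, angles in rad, forces in N, time in s.
With the tool pointing down it reaches from about 0.4 to 0.925 m from the base axis. Payload 3.4 kg.
Tool frame: the origin (TCP) lies at the very end of the fingers, on their centre line; the grasp point (between the pads) lies 19 mm behind it (bot.grip_depth is the distance from the TCP to the grasp point, in m); z points along the fingers, y is the line along which they close (so a half turn about z gives the same grasp; the last joint's range is limited). The gripper opens to 85 mm and grips with 20 to 120 N. Pads are 22 mm wide; open, the fingers measure 114 mm over their backs; the gripper's body (76 mm by 85 mm) begins 54 mm behind the grasp point. The pads swing forward as they close: fully open they stand 13 mm farther back than shut.
Start: joints at [1.157, 0.307, 1.506, -0, 1.328, -0.073], TCP at [0.192, 0.542, 0.231] pointing down, gripper open.
Joint ranges: [-3.12, 3.12], [-1.05, 2.28], [0.14, 2.33], [-1.42, 4.57], [0.1, 2.73], [-2.68, 2.68]. Speed limits (rad/s): [2.57, 2.57, 3.14, 3.14, 3.14, 3.14].

## Interface

Orientations are given as a unit quaternion [w, x, y, z].
In Python, from cell import bot, capture, camera_model, workorder gives the robot as it stands.
- The arm moves only by the shell command python3 -m inch 'ROWS'. ROWS is JSON, a list of rows, each a list of 3 entries, a list of its own where there are three numbers: the closure in counts, from 0 (fully open) to 255 (shut), then the shift along the tool's x, y, z each as a share of 25 mm, from -1 to 1, then the turn about the tool's z as a share of 8 degrees, from -1 to 1. A call has 1 to 5 rows; each row shifts and turns the commanded pose from where the row before left it, along the tool's axes as they then stand; what a row does not reach is not made up. A row lasts 1/8 s, in which the tool goes at most 62.5 mm and 10.7 degrees, less where a joint would pass 70% of its speed; a pose out of reach is approached as far as the arm can. A call with a number of a shift or a turn outside -1 to 1 is refused whole. A call with a gripper value outside its range is refused whole. The fingers move at their own pace and stop on an object; the grip force is fixed at half the most. Time passes only in rows, so rows that do not move let the fingers close. It gives the time, the measured TCP pose, the force, the opening and the grip force at its end, in the units of the state.
- bot.state(): the state, without advancing time (a new reading comes with each control period).
- capture(name): name is "scene" or "top"; returns (picture, depth): 420x560x3 uint8, blue, green, red; 420x560 float32, m along the optical axis (not along the pixel's ray), 0 where there is no reading.
- camera_model(name): a dict with "fov_y" (degrees; the focal length in pixels is half the picture's height over the tangent of half this angle, whatever the lens; pixels are square), "cx", "cy" (the principal point, pixels), "T" (4x4, takes a point from camera to world coordinates). Camera axes: x right, y up, looking along -z (the intrinsics and any distortion apply to the point x, -y, -z); pixel columns grow to the right and rows downward; lengths in m; the calibration is good to about 2 mm. A picture is of the moment at which its call begins. camera_model takes no time and is no camera call.
- workorder.job_done(): hands the job in; it is judged then, once.
The state is a dict: "time_s": time; "joint_positions": joint angles; "joint_velocities": joint speeds; "joint_torque": joint torques, N m; "eef_pos": TCP position; "eef_rot": TCP orientation; "ft_force": force on the tool from outside, world axes, zero at the start; "ft_torque": the same for the moment, N m; "grip_width": finger opening in m; "finger_force": force on a finger pad.
Only numpy, scipy, OpenCV 4.12 (cv2) and the standard library are available. Lean on these libraries where they do the work, as an engineer would, in place of code of your own. Each camera call takes 0.05 s, during which the arm holds its last target. There are 200 camera calls.

## Task

On one of the two bonding stages a carrier plate with a circuit board has been left short of the stop bar of its nest. With the fingertips, gently push that carrier along the nest until it rests fully home against the stop bar, then gently press the start button (the small, flat, round one) on the button box in front of the same stage, so that it goes well down, let it come up again and draw back clear. Only push and press, lift nothing, and leave the empty stage, the other start button, both mushroom-headed emergency stops and the loose things standing about alone.

Things in the scene. Friction and masses are not known exactly. Their poses are not given: they have to be found in the camera images.
- stage_loaded: Fixed alignment stage holding the carrier, left (+y) or right (-y) of the robot: black slides under a black 100 x 100 mm nest plate. Origin: centre of its underside, 8 mm above the work surface. Nest floor 64 mm above the origin. x runs along the nest from stop bar to open end, away from the robot (yaw within 0.3 rad). Micrometers stick out sideways to y = +-92 mm, lower than 45 mm.
- stop_face (a point): On the loaded stage, middle of the stop bar's inner face at nest floor level; axes as the stage. The steel bar is 84 mm wide, 8 mm high. Steel side guides 6 mm high run along x, inner faces at y = +-42 mm. The nest plate's open end is 92 mm in +x from here. Carrier home = its near edge meets this face.
- carrier: Loose aluminium plate 110 (x) x 80 (y) x 8 mm, about 0.2 kg, with a green circuit board fixed on top. Origin: centre of its underside; axes as the stage. Lies flat on the nest floor between the guides (2 mm play each side), 12 to 25 mm short of the stop bar. Home, its origin is 55 mm in +x from stop_face. Sliding takes 1 to 4 N.
- carrier_far_edge (a point): Middle of the carrier's far edge (+x end, away from the robot) at underside height; the edge is 8 mm high. It hangs over the open end of the nest plate (by 18 mm when home) with free space below, so fingertips can come down beyond it and push it in -x of the stage, towards the robot.
- stage_empty: The same kind of stage, with nothing in its nest, on the other side of the robot. Origin and axes as stage_loaded. Not to be touched.
- box_left: Fixed grey button box on the left (+y), in front of (beyond, +x of) the left-hand stage. 80 mm (x) x 130 mm (y) x 55 mm high, yaw within 0.45 rad; origin at the centre of its underside. Start button at y = -33 mm, emergency stop at y = +33 mm, both on the top face.
- box_right: The same box on the right (-y), for the right-hand stage; same layout.
- start_left_top (a point): Centre of the top face of the left box's start button: flat round steel cap, 25 mm across, 12 mm above the box top (67 mm above the work surface) in a 30 mm bezel ring 3 mm high. It is pushed straight down.
- start_right_top (a point): The same for the right box's start button.
- start_left (a joint): Travel of the left start button in m: 0 up, 0.006 fully down; sprung, about 1.2 N to start and 5 N fully down, comes up by itself. It counts as pressed from 0.003.
- start_right (a joint): The same for the right start button.
- estop_left: Emergency stop on the left box: mushroom head 40 mm across, its top 89 mm above the work surface; origin on its axis 60 mm above the work surface. Not to be touched.
- estop_right: The same on the right box. Not to be touched.
- spare_carrier: Loose empty carrier plate, 110 x 80 x 8 mm, lying on the mat between the stations. Origin: centre of its underside. Not to be moved.
- alcohol_bottle: Loose white bottle, 54 mm across, 130 mm tall, between the button boxes. Origin: centre of its underside. Not to be moved.
- tape_roll: Loose amber tape roll lying flat, 92 mm across, 19 mm high, to the left. Origin: centre of its underside. Not to be moved.
- parts_jar: Loose amber jar with steel lid, 60 mm across, 60 mm tall, to the right. Origin: centre of its underside. Not to be moved.
Mind the look-alikes: they are no part of the job. What is shaped like the box_right but orange or pink is not meant.

How it is judged:
By the outcome, as a careful person would: the job done as asked, in the order asked, and still so for the second after the job is handed in, with the robot touching nothing.
It also fails if it takes over 43 s, if anything falls off the work surface, if the arm or the gripper's body presses on something with over 40 N, if the wrist force passes 120 N, or if a joint passes its speed limit or range.

## Working session

There is one attempt and no reset: what is moved stays moved. The work goes in short steps, Python scripts to look and compute and a shell command to move; the robot and the scene stay as the last step left them, time stands still between calls to the robot, and variables do not carry over. Pictures are saved under pics/ and viewed, at most 10 in all, crops included, and the job is handed in when it is done.

```bash
mkdir -p pics; ls
python3 - <<'E'
from cell import bot,capture,camera_model
import cv2,numpy as np
for n in("scene","top"):
    p,d=capture(n); cv2.imwrite(f"pics/{n}0.png",p); np.save(f"pics/{n}0.npy",d); m=camera_model(n); print(n,{k:(np.round(v,4).tolist() if k=='T' else v) for k,v in m.items()})
s=bot.state();print(s["time_s"],s["eef_pos"],s["eef_rot"],s["grip_width"])
E
```

```text
pics
scene {'fov_y': 48.05485224469346, 'cx': 278.73853913137793, 'cy': 207.7993224038584, 'T': [[0.0607, -0.5764, 0.8149, 1.5773], [0.9981, 0.046, -0.0418, -0.0543], [-0.0133, 0.8159, 0.578, 0.7917], [0.0, 0.0, 0.0, 1.0]]}
top {'fov_y': 43.91647947869234, 'cx': 287.2451372381607, 'cy': 206.38111355907537, 'T': [[-0.014, 0.9826, -0.1852, 0.3406], [-0.9999, -0.0128, 0.0075, -0.0132], [0.005, 0.1853, 0.9827, 1.4416], [0.0, 0.0, 0.0, 1.0]]}
0.1 [0.19141264 0.54154086 0.23046275] [-2.24356365e-04  1.69081750e-01  9.85601596e-01 -8.97114899e-04] 0.0853560497811682
```

View pics/top0.png

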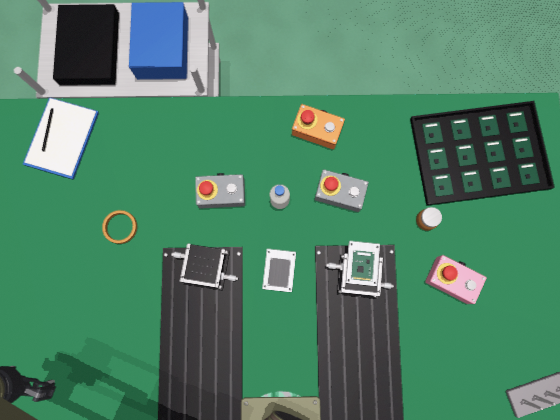

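View pics/scene0.png

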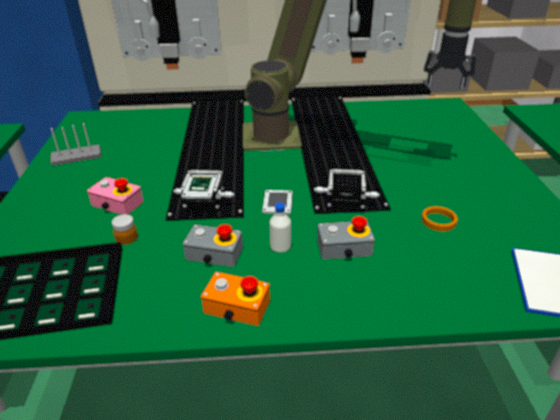

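The loaded stage is the right-hand one: carrier near (362,265) in top, grey box at (341,190), with its start button at (354,192) and emergency stop at (331,184).

```bash
cat > h.py <<'E'
import numpy as np
from cell import camera_model
def world(n,u,v,z=None,d=None):
    "pixel -> world, on the plane z or at depth d"
    m=camera_model(n);T=np.array(m["T"]);f=210/np.tan(np.radians(m["fov_y"])/2)
    r=T[:3,:3]@np.array([(u-m["cx"])/f,-(v-m["cy"])/f,-1]);o=T[:3,3]
    return o+r*(d if d is not None else (z-o[2])/r[2])
E
python3 - <<'E'
import cv2,numpy as np
from h import world
p=cv2.imread("pics/top0.png")
c=cv2.resize(p[165:305,312:412],None,fx=5.7,fy=5.7,interpolation=cv2.INTER_CUBIC)[:,:]
c=cv2.resize(p[235:305,320:405],None,fx=8,fy=8,interpolation=cv2.INTER_CUBIC);b=cv2.resize(p[165:215,310:375],None,fx=8,fy=8,interpolation=cv2.INTER_CUBIC)
cv2.imwrite("pics/c1.png",c);cv2.imwrite("pics/b1.png",b)
d=np.load("pics/top0.npy")
for u,v in [(354,192),(331,184),(362,265),(100,150),(450,350),(340,200),(348,250)]: print(u,v,world("top",u,v,d=np.median(d[v-1:v+2,u-1:u+2])).round(4))
E
```

```text
354 192 [ 0.6371 -0.2047  0.0656]
331 184 [ 0.6543 -0.1408  0.0906]
362 265 [ 0.4388 -0.2155  0.0847]
100 150 [7.837e-01 5.106e-01 7.000e-04]
450 350 [ 0.2149 -0.4545  0.0019]
340 200 [ 0.6172 -0.167   0.0573]
348 250 [ 0.486  -0.1898  0.0093]
```

View pics/c1.png

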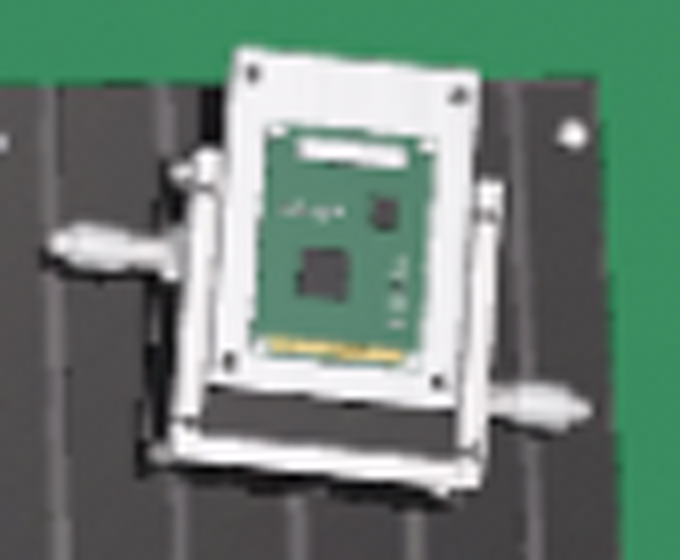

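View pics/b1.png

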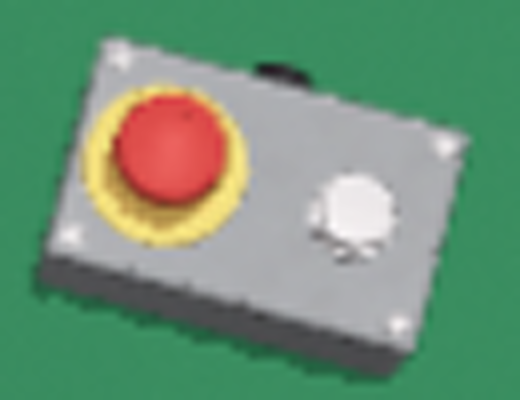

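The carrier's far edge runs (240,50)–(478,75) in the crop and its near edge runs (208,385)–(448,405). The stop bar's inner edge lies below that at about (195,435)–(460,458). The start button is at (357,208) in the box crop.

Run:
```python
import numpy as np
from h import world
from cell import bot
from scipy.spatial.transform import Rotation as R
W=lambda c,o,z:world("top",o[0]+(c[0]+.5)/8-.5,o[1]+(c[1]+.5)/8-.5,z)
o=(320,235)
P={k:W(c,o,.08) for k,c in dict(fl=(237,48),fr=(480,74),nl=(206,384),nr=(450,406),sl=(195,435),sr=(460,458)).items()}
for k,v in P.items():print(k,v.round(4))
x=(P['fl']+P['fr']-P['nl']-P['nr'])/2;y=(P['fl']+P['nl']-P['fr']-P['nr'])/2
print(np.linalg.norm(x),np.linalg.norm(y),"yaw",np.arctan2(x[1],x[0]),np.arctan2(-y[0],y[1]))
c=(P['fl']+P['fr']+P['nl']+P['nr'])/4
yaw=np.arctan2(x[1]-y[0],x[0]+y[1]);e=np.array([np.cos(yaw),np.sin(yaw),0])
print("centre",c,"yaw",yaw,"gap",((P['nl']+P['nr']-P['sl']-P['sr'])/2)@e,"far edge",c+.055*e)
b=W((357,208),(310,165),.067);print("button",b)
bc=[W(q,(310,165),.055) for q in((103,38),(468,132),(412,350),(47,250))]
print("box c",np.mean(bc,0),"yaw",np.arctan2(*(bc[0]-bc[1])[[0,1]]*np.array([-1,1])), [np.linalg.norm(bc[i]-bc[(i+1)%4]).round(4) for i in range(4)])
s=bot.state();print(R.from_quat(np.roll(s["eef_rot"],-1)).as_matrix().round(3),s["joint_positions"].round(3) if hasattr(s["joint_positions"],'round') else s["joint_positions"])
```

```text
fl [ 0.5036 -0.1851  0.08  ]
fr [ 0.494  -0.2646  0.08  ]
nl [ 0.3944 -0.1711  0.08  ]
nr [ 0.3863 -0.2499  0.08  ]
sl [ 0.3782 -0.167   0.08  ]
sr [ 0.3696 -0.2523  0.08  ]
0.10937377802770186 0.07963481861278812 yaw -0.1318239716260065 -0.11189104726972872
centre [ 0.44457099 -0.21768881  0.08      ] yaw -0.123425701532744 gap 0.016429062097710133 far edge [ 0.49915259 -0.22446     0.08      ]
button [ 0.64077744 -0.20517124  0.067     ]
box c [ 0.64946351 -0.17303166  0.055     ] yaw -0.2731461590488525 [np.float64(0.1288), np.float64(0.0787), np.float64(0.128), np.float64(0.077)]
[[-0.943  0.333 -0.001]
 [ 0.333  0.943 -0.002]
 [ 0.    -0.002 -1.   ]] [ 1.158  0.308  1.508  0.     1.328 -0.073]
```

```bash
python3 -m inch '[[255,[0,0,0],-0.8],[255,[0,0,0],-0.75],[255,[-1,-1,0],0],[255,[-1,-1,0],0],[255,[-1,-1,0],0]]'; python3 -m inch '[[255,[-1,-1,0],0],[255,[-1,-1,0],0],[255,[-1,-1,0],0],[255,[-1,-1,0],0],[255,[0,0,0],0]]'
```

```text
time_s: 0.72
eef_pos: [0.2571, 0.4574, 0.2308]
eef_rot: [-0.0, 0.061, 0.998, -0.001]
ft_force: [0.2, -0.3, -0.6]
grip_width: 0.0003
finger_force: 0.0
time_s: 1.35
eef_pos: [0.3447, 0.3451, 0.231]
eef_rot: [-0.0, 0.063, 0.998, -0.001]
ft_force: [0.7, 0.5, -1.0]
grip_width: -0.0
finger_force: 0.0
```

```bash
python3 -m inch '[[255,[-1,-1,0],0],[255,[-1,-1,0],0],[255,[-1,-1,0],0],[255,[-1,-1,0],0],[255,[-1,-1,0],0]]'; python3 -m inch '[[255,[-0.6,-1,0],0],[255,[-0.6,-1,0],0],[255,[-0.6,-1,0],0],[255,[-0.6,-1,0],0],[255,[-0.6,-1,0],0]]'; python3 -m inch '[[255,[-0.4,-1,0],0],[255,[-0.4,-1,0],0],[255,[-0.4,-1,0],0],[255,[-0.4,-1,0],0],[255,[-0.4,-1,0],0]]';  python3 -m inch '[[255,[0,-1,0],0],[255,[0,-1,0],0],[255,[0,-1,0],0],[255,[0,-1,0],0],[255,[0,-1,0],0]]'
```

```text
time_s: 1.98
eef_pos: [0.4526, 0.2075, 0.231]
eef_rot: [-0.0, 0.061, 0.998, 0.0]
ft_force: [1.1, 0.9, 0.2]
grip_width: -0.0001
finger_force: 0.0
time_s: 2.6
eef_pos: [0.5116, 0.0743, 0.231]
eef_rot: [-0.0, 0.061, 0.998, 0.0]
ft_force: [1.5, 1.1, 0.8]
grip_width: 0.0002
finger_force: 0.0
time_s: 3.22
eef_pos: [0.546, -0.0557, 0.2309]
eef_rot: [-0.0, 0.061, 0.998, 0.0]
ft_force: [-0.0, -0.1, -0.8]
grip_width: 0.0003
finger_force: 0.0
time_s: 3.85
eef_pos: [0.5305, -0.1797, 0.2309]
eef_rot: [-0.0, 0.061, 0.998, 0.0]
ft_force: [0.9, 0.4, 0.3]
grip_width: -0.0003
finger_force: 0.0
```

```bash
python3 -m inch '[[255,[-0.3,-1,0],0],[255,[-0.2,-0.92,0],0],[255,[0,0,1],0],[255,[0,0,1],0],[255,[0,0,1],0]]'; python3 -m inch '[[255,[0,0,1],0],[255,[0,0,1],0],[255,[0,0,0],0]]'
python3 - <<'E'
from cell import capture
import cv2
p,d=capture("scene");q,_=capture("top")
a=cv2.resize(p[150:270,140:300],(800,600),interpolation=cv2.INTER_CUBIC)
cv2.imwrite("pics/s2.png",a)
cv2.imwrite("pics/t2.png",cv2.resize(q[165:305,305:415],None,fx=4.2,fy=4.2,interpolation=cv2.INTER_CUBIC))
E
```

```text
time_s: 4.47
eef_pos: [0.5372, -0.2291, 0.1554]
eef_rot: [0.0, 0.062, 0.998, 0.0]
ft_force: [1.0, 0.1, -0.1]
grip_width: 0.0003
finger_force: 0.0
time_s: 4.85
eef_pos: [0.5354, -0.2281, 0.1042]
eef_rot: [-0.002, 0.062, 0.998, 0.001]
ft_force: [0.8, 0.3, 0.9]
grip_width: 0.0
finger_force: 0.0
```

View pics/s2.png

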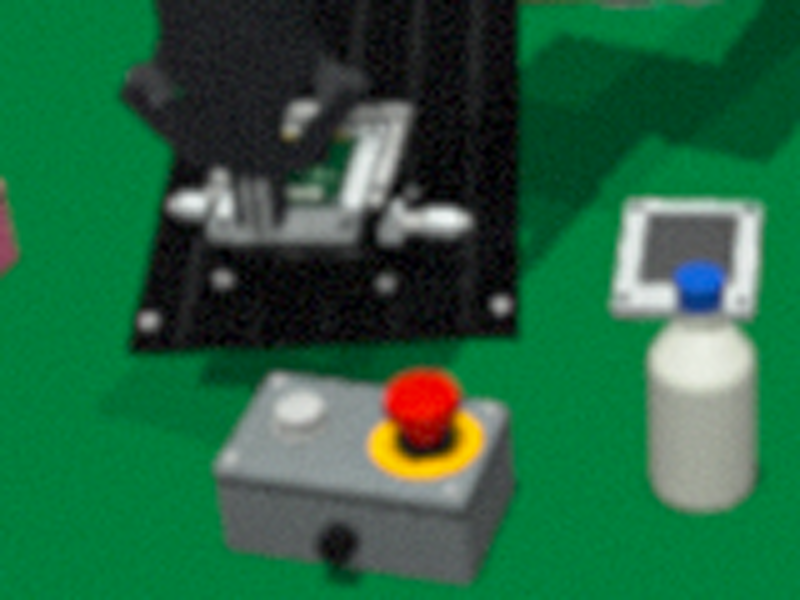

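Seen from the front, the fingertips hang at about (262,225), just in front of the carrier's far edge, which runs (210,240)–(360,240). They look a bit left of centre, so I'll check that numerically.

Run:
```python
import numpy as np
from h import *
def proj(n,P):
    m=camera_model(n);T=np.array(m["T"]);f=210/np.tan(np.radians(m["fov_y"])/2)
    c=T[:3,:3].T@(np.array(P)-T[:3,3]);return np.array([m["cx"]-f*c[0]/c[2],m["cy"]+f*c[1]/c[2]])
for P in([.5354,-.2281,.1042],[.5036,-.1851,.08],[.494,-.2646,.08],[.4992,-.2245,.08],[.6408,-.2052,.067]):
    print((proj("scene",P)-[140,150])*5)
```

```text
[261.28047517 228.88302652]
[351.318627   229.81061055]
[206.05650689 226.57279407]
[279.1454894  228.56787375]
[297.54666746 406.02816623]
```

View pics/t2.png

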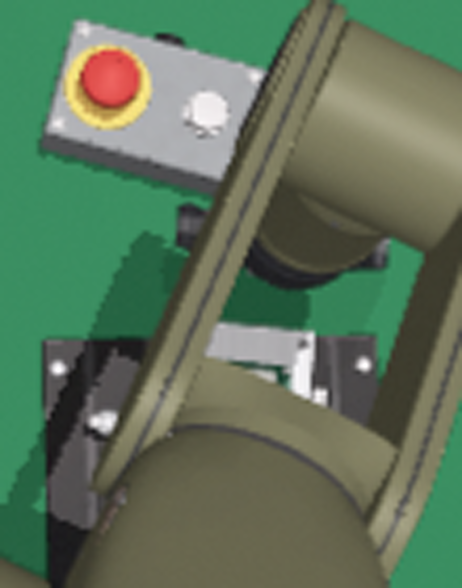

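The projections agree with the view: tips at (261,229) and button at (298,406). The top view shows the button at (208,112) with nothing touching it and the carrier unmoved. Next I lower the tips and approach.

```bash
python3 -m inch '[[255,[0,0,0.7],0],[255,[0,0,0.74],0],[255,[0,0,0],0]]'; python3 -m inch '[[255,[0.4,0,0],0],[255,[0.3,0,0],0],[255,[0,0,0],0]]';python3 -m inch '[[255,[0.15,0,0],0],[255,[0.15,0,0],0],[255,[0.15,0,0],0],[255,[0,0,0],0]]'
```

```text
time_s: 5.32
eef_pos: [0.5368, -0.2291, 0.0705]
eef_rot: [-0.0, 0.062, 0.998, 0.0]
ft_force: [-0.9, -0.0, 0.3]
grip_width: 0.0001
finger_force: 0.0
time_s: 5.7
eef_pos: [0.5187, -0.227, 0.071]
eef_rot: [0.0, 0.062, 0.998, -0.0]
ft_force: [0.3, 0.4, 0.1]
grip_width: -0.0
finger_force: 0.0
time_s: 6.2
eef_pos: [0.5081, -0.2257, 0.0703]
eef_rot: [-0.0, 0.062, 0.998, 0.0]
ft_force: [-0.3, 0.1, -0.2]
grip_width: -0.0001
finger_force: 0.0
```

```bash
python3 -m inch '[[255,[0.1,0,0.1],0],[255,[0.1,0,0],0],[255,[0,0,0],0]]';python3 -m inch '[[255,[0.1,0,0],0],[255,[0.1,0,0],0],[255,[0,0,0],0]]';python3 -m inch '[[255,[0.08,0,0],0],[255,[0.08,0,0],0],[255,[0,0,0],0]]'
```

```text
time_s: 6.58
eef_pos: [0.5033, -0.2251, 0.0678]
eef_rot: [0.0, 0.062, 0.998, -0.0]
ft_force: [1.8, -0.9, 0.6]
grip_width: -0.0002
finger_force: 0.7
time_s: 6.95
eef_pos: [0.4979, -0.2243, 0.0678]
eef_rot: [-0.0, 0.062, 0.998, 0.0]
ft_force: [0.1, -0.6, 0.4]
grip_width: -0.0002
finger_force: 0.5
time_s: 7.32
eef_pos: [0.494, -0.2239, 0.0678]
eef_rot: [-0.0, 0.062, 0.998, 0.0]
ft_force: [1.6, -0.1, 0.5]
grip_width: -0.0002
finger_force: 0.4
```

```bash
python3 -m inch '[[255,[0.08,0,0],0],[255,[0,0,0],0]]';python3 -m inch '[[255,[0.06,0,0],0],[255,[0,0,0],0]]';python3 -m inch '[[255,[0.06,0,0],0],[255,[0,0,0],0]]'
```

```text
time_s: 7.58
eef_pos: [0.4931, -0.2237, 0.0679]
eef_rot: [0.001, 0.062, 0.998, 0.0]
ft_force: [3.2, 0.4, -1.2]
grip_width: 0.0001
finger_force: 1.9
time_s: 7.82
eef_pos: [0.4931, -0.2238, 0.0683]
eef_rot: [0.002, 0.062, 0.998, -0.0]
ft_force: [7.0, 1.2, -1.1]
grip_width: 0.0
finger_force: 3.2
time_s: 8.07
eef_pos: [0.4931, -0.224, 0.0686]
eef_rot: [0.003, 0.062, 0.998, -0.0]
ft_force: [8.7, 1.1, -0.8]
grip_width: 0.0
finger_force: 4.3
```

The carrier stopped at x=0.4931 and the force rose to 8.7 N, which matches the predicted home edge plus the 11 mm half finger width. I'll draw back, rise and look.

```bash
python3 -m inch '[[255,[-0.5,0,0],0],[255,[-0.8,0,0],0],[255,[0,0,1],0],[255,[0,0,0],0]]' >/dev/null; python3 -m inch '[[255,[0,0,-1],0],[255,[0,0,-1],0],[255,[0,0,-1],0],[255,[0,0,-1],0],[255,[0,0,0],0]]'
```

```text
time_s: 9.2
eef_pos: [0.5225, -0.228, 0.1452]
eef_rot: [0.002, 0.062, 0.998, -0.001]
ft_force: [-0.5, -0.3, -0.4]
grip_width: -0.0
finger_force: 0.0
```

One slip there: a row lowered the tool 25 mm before it rose. That was in free space beyond the carrier, and I'll check in the picture that nothing was disturbed.

```bash
python3 -m inch '[[255,[-1,0.4,0],0],[255,[-1,0.4,0],0],[255,[-1,0.4,0],0],[255,[-1,0.29,0],0],[255,[-0.58,0,0],0]]'; python3 -m inch '[[255,[0,0,0.6],0],[255,[0,0,0],0]]'
python3 - <<'E'
from cell import capture
import cv2,numpy as np
p,d=capture("scene");q,_=capture("top")
a=cv2.resize(p[150:270,140:300],(640,480),interpolation=cv2.INTER_CUBIC)
b=cv2.resize(q[225:305,320:405],None,fx=6,fy=6,interpolation=cv2.INTER_CUBIC)
cv2.imwrite("pics/s3.png",a);cv2.imwrite("pics/t3.png",b)
E
```

```text
time_s: 9.82
eef_pos: [0.6401, -0.2039, 0.1415]
eef_rot: [-0.001, 0.061, 0.998, 0.0]
ft_force: [-0.2, -0.5, 0.0]
grip_width: 0.0002
finger_force: 0.0
time_s: 10.07
eef_pos: [0.6371, -0.204, 0.1251]
eef_rot: [-0.003, 0.062, 0.998, 0.001]
ft_force: [0.2, 0.2, 1.0]
grip_width: 0.0001
finger_force: 0.0
```

View pics/s3.png

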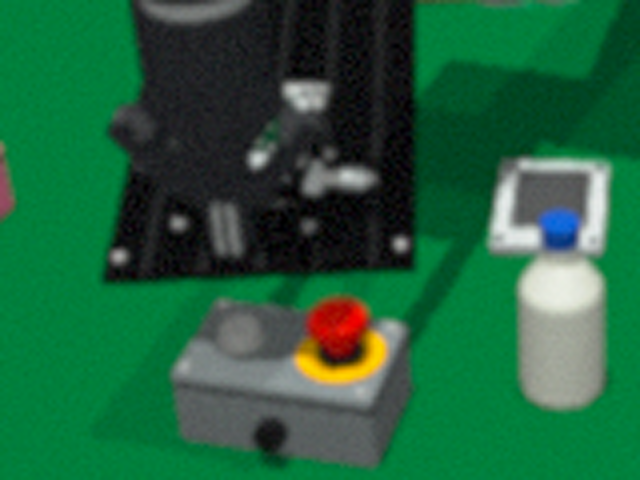

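View pics/t3.png

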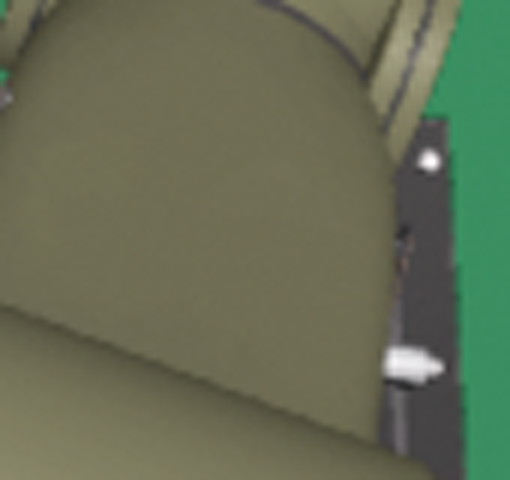

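The arm hides the carrier in both views: the scene crop shows the tips at (225,230) above the shaded button at (238,335). I have time, so I'll swing aside and check it's home before pressing.

```bash
python3 -m inch '[[255,[0,0,-1],0],[255,[0,0,-1],0],[255,[0,0,-1],0],[255,[0,0,-1],0],[255,[0,0,-0.4],0]]'; python3 -m inch '[[255,[0,1,0],0],[255,[0,1,0],0],[255,[0,1,0],0],[255,[0,1,0],0],[255,[0,1,0],0]]';python3 -m inch '[[255,[0,1,0],0],[255,[0,1,0],0],[255,[0,1,0],0],[255,[0,1,0],0],[255,[0,1,0],0]]'
python3 - <<'E'
from cell import capture
import cv2,numpy as np
q,_=capture("top")
b=cv2.resize(q[235:305,320:405],None,fx=8,fy=8,interpolation=cv2.INTER_CUBIC)
cv2.imwrite("pics/t4.png",b)
E
```

```text
time_s: 10.8
eef_pos: [0.6402, -0.205, 0.2402]
eef_rot: [0.002, 0.062, 0.998, -0.001]
ft_force: [-0.7, 0.1, -0.2]
grip_width: 0.0002
finger_force: 0.0
time_s: 11.42
eef_pos: [0.6551, -0.0776, 0.2369]
eef_rot: [-0.001, 0.061, 0.998, 0.0]
ft_force: [0.0, 0.0, 0.2]
grip_width: 0.0
finger_force: 0.0
time_s: 12.05
eef_pos: [0.6702, 0.0463, 0.2371]
eef_rot: [-0.001, 0.061, 0.998, 0.0]
ft_force: [-0.5, 0.3, -0.8]
grip_width: 0.0001
finger_force: 0.0
```

View pics/t4.png

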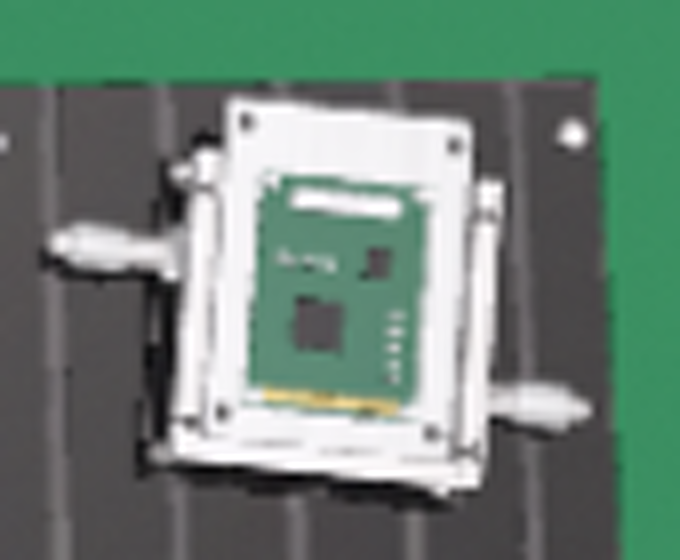

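The carrier now sits flush against the stop bar: only a thin seam shows, about (245–440, 442–457), and it's square in the nest with nothing else disturbed. I go back over the button.

```bash
python3 -m inch '[[255,[0,-1,0],0],[255,[0,-1,0],0],[255,[0,-1,0],0],[255,[0,-1,0],0],[255,[0,-1,0],0]]'; python3 -m inch '[[255,[0,-1,0],0],[255,[0,-1,0],0],[255,[0,-1,0],0],[255,[0,-1,0],0],[255,[0,-1,0],0]]'; python3 -m inch '[[255,[0,0,1],0],[255,[0,0,1],0],[255,[0,0,1],0],[255,[0,0,1],0],[255,[0,0,0],0]]'; python3 -m inch '[[255,[0,0,1],0],[255,[0,0,0.8],0],[255,[0,0,0.3],0],[255,[0,0,0],0],[255,[0,0,0],0]]'
```

```text
time_s: 12.72
eef_pos: [0.6545, -0.0829, 0.2376]
eef_rot: [-0.0, 0.062, 0.998, -0.0]
ft_force: [-0.0, -1.1, -1.0]
grip_width: 0.0001
finger_force: 0.0
time_s: 13.35
eef_pos: [0.6396, -0.2063, 0.2378]
eef_rot: [-0.0, 0.062, 0.998, -0.0]
ft_force: [0.1, -0.4, 0.5]
grip_width: 0.0004
finger_force: 0.0
time_s: 13.98
eef_pos: [0.6381, -0.2046, 0.1354]
eef_rot: [-0.003, 0.062, 0.998, 0.001]
ft_force: [-0.6, 0.7, 0.1]
grip_width: -0.0002
finger_force: 0.0
time_s: 14.6
eef_pos: [0.6409, -0.2049, 0.0866]
eef_rot: [0.001, 0.062, 0.998, -0.0]
ft_force: [0.3, 0.7, -0.4]
grip_width: -0.0002
finger_force: 0.0
```

```bash
python3 -m inch '[[255,[0,0,0.35],0],[255,[0,0,0.3],0],[255,[0,0,0],0],[255,[0,0,0],0]]'; python3 -m inch '[[255,[0,0,0.08],0],[255,[0,0,0.08],0],[255,[0,0,0],0]]';python3 -m inch '[[255,[0,0,0.08],0],[255,[0,0,0],0],[255,[0,0,0],0]]'
```

```text
time_s: 15.1
eef_pos: [0.6399, -0.2044, 0.0689]
eef_rot: [-0.0, 0.062, 0.998, 0.0]
ft_force: [0.4, -1.0, 0.5]
grip_width: 0.0002
finger_force: 0.0
time_s: 15.48
eef_pos: [0.6403, -0.2046, 0.0654]
eef_rot: [0.0, 0.062, 0.998, -0.0]
ft_force: [0.9, 0.3, 1.8]
grip_width: -0.0001
finger_force: 1.1
time_s: 15.85
eef_pos: [0.6403, -0.2046, 0.0634]
eef_rot: [0.0, 0.062, 0.998, -0.0]
ft_force: [0.4, -0.3, 3.3]
grip_width: 0.0001
finger_force: 1.6
```

```bash
python3 -m inch '[[255,[0,0,0.06],0],[255,[0,0,0],0],[255,[0,0,0],0]]'; python3 -m inch '[[255,[0,0,0.04],0],[255,[0,0,0],0],[255,[0,0,0],0]]'
```

```text
time_s: 16.23
eef_pos: [0.6403, -0.2046, 0.0618]
eef_rot: [0.0, 0.062, 0.998, -0.0]
ft_force: [1.5, -0.6, 4.2]
grip_width: -0.0002
finger_force: 2.1
time_s: 16.6
eef_pos: [0.6403, -0.2046, 0.0611]
eef_rot: [0.0, 0.062, 0.998, -0.0]
ft_force: [0.5, 0.4, 7.2]
grip_width: -0.0001
finger_force: 3.2
```

The button is fully down (z 0.0611, about 5–7 N). I release it, rise and swing clear.

```bash
python3 -m inch '[[255,[0,0,-0.3],0],[255,[0,0,-0.6],0],[255,[0,0,-1],0],[255,[0,0,-1],0],[255,[0,0,-1],0]]'; python3 -m inch '[[255,[0,0,-1],0],[255,[0,0,-1],0],[255,[0,0,-1],0],[255,[0,0,-1],0],[255,[0,0,0],0]]'; python3 -m inch '[[255,[0,1,0],0],[255,[0,1,0],0],[255,[0,1,0],0],[255,[0,1,0],0],[255,[0,1,0],0]]';python3 -m inch '[[255,[0,1,0],0],[255,[0,1,0],0],[255,[0,1,0],0],[255,[0,0,0],0],[255,[0,0,0],0]]'
python3 - <<'E'
from cell import capture
import cv2
from h import world
import numpy as np
q,d=capture("top")
cv2.imwrite("pics/t5.png",cv2.resize(q[160:305,180:410],(800,504),interpolation=cv2.INTER_CUBIC))
print(world("top",354,192,d=np.median(d[191:194,353:356])))
E
```

```text
time_s: 17.23
eef_pos: [0.639, -0.2042, 0.1589]
eef_rot: [-0.001, 0.062, 0.998, 0.0]
ft_force: [0.0, 0.6, 0.2]
grip_width: 0.0002
finger_force: 0.0
time_s: 17.85
eef_pos: [0.6407, -0.2048, 0.2607]
eef_rot: [0.002, 0.062, 0.998, -0.001]
ft_force: [-0.7, -0.3, -1.1]
grip_width: 0.0
finger_force: 0.0
time_s: 18.48
eef_pos: [0.6552, -0.0776, 0.2575]
eef_rot: [-0.001, 0.061, 0.998, 0.0]
ft_force: [0.2, -0.5, -0.5]
grip_width: -0.0002
finger_force: 0.0
time_s: 19.1
eef_pos: [0.6643, -0.0054, 0.2577]
eef_rot: [-0.0, 0.061, 0.998, -0.0]
ft_force: [-0.3, -0.5, 0.4]
grip_width: 0.0002
finger_force: 0.0
[ 0.63667143 -0.20442398  0.06764735]
```

View pics/t5.png

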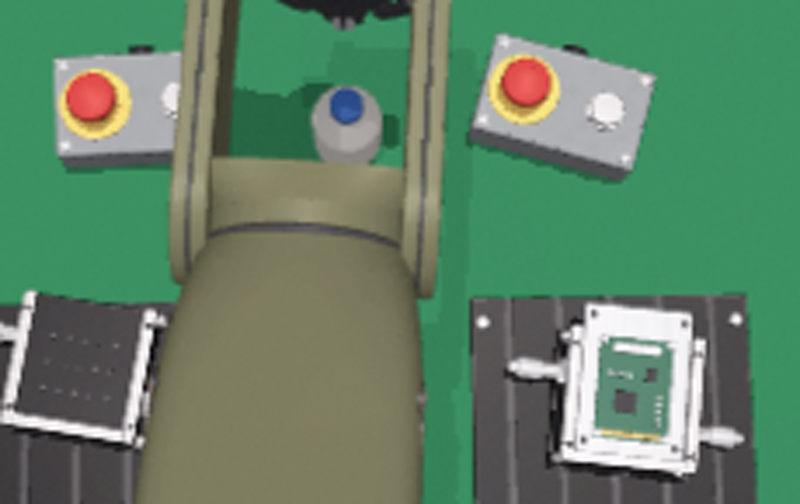

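The carrier is home at (635,385), the start button at (605,110) is up again (z≈0.067), and the arm is clear of everything.

```bash
python3 -c "
from cell import workorder
print(workorder.job_done())"
```

```text
the job is handed in; nothing more can be done
None
```

The carrier on the right-hand stage is home against the stop bar, its start button was pressed fully down and came back up, the arm is clear, and the job was handed in at about 19 s; no verdict came back.

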